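# Refit the receipting stand: change the paper roll and rack the hand stamps

## Task

Get the receipting stand ready: take the empty core off the spindle and leave it in the black tray, then put the fresh paper roll fully down on the spindle. Stand every hand stamp that lies on the desk upright in a pocket of the stand, one to a pocket, printing face down on the pocket floor (held by the disc at its handle end a stamp swings down when the grip is slackened), and leave the other things on the desk where they are.

Things in the scene. Friction and masses are not known exactly. Their poses are not given: they have to be found in the camera images.
- stand: receipting stand, fixed to the desk: dark steel base 100 mm (own x) by 310 mm (own y), 10 mm high; on it a wooden block 45 mm high (top at 55 mm) with four equal pockets in a row along y, and beyond them, on the +y side, an upright steel spindle. Origin at the middle of the underside
- spindle_foot (a point): point on the spindle axis at stand (0, 0.112, 0.016), 16 mm above the desk, on the spindle's foot collar (42 mm wide) on which a core or roll rests. The spindle is 19 mm thick and narrows to a round tip 100 mm above the desk; axes as the stand
- core: empty core of a used-up roll: plastic tube, 31 mm outside, 25 mm bore, 62 mm high, 30 g, origin at the centre of its lower end; stands on the spindle at the start, its top 78 mm above the desk
- roll: fresh receipt paper roll, rigid, 58 mm across, 58 mm high, 27 mm bore, 0.15 kg, stands upright on the desk; origin at the centre of its underside, z along the bore
- core_tray: open black tray for empty cores, fixed, 100 mm (own x) by 130 mm (own y), walls 4 mm thick and 35 mm high; origin at the middle of its underside
- pocket_0 (a point): centre of the floor of pocket 0 of the stand, 10 mm above the desk; axes as the stand. The pocket is 52 mm along the stand's x and 40 mm along its y, 45 mm deep; the 10 mm walls between pockets have rounded tops; pockets are 50 mm apart along y
- pocket_1 (a point): centre of the floor of pocket 1 of the stand, 10 mm above the desk; axes as the stand. The pocket is 52 mm along the stand's x and 40 mm along its y, 45 mm deep; the 10 mm walls between pockets have rounded tops; pockets are 50 mm apart along y
- pocket_2 (a point): centre of the floor of pocket 2 of the stand, 10 mm above the desk; axes as the stand. The pocket is 52 mm along the stand's x and 40 mm along its y, 45 mm deep; the 10 mm walls between pockets have rounded tops; pockets are 50 mm apart along y
- pocket_3 (a point): centre of the floor of pocket 3 of the stand, 10 mm above the desk; axes as the stand. The pocket is 52 mm along the stand's x and 40 mm along its y, 45 mm deep; the 10 mm walls between pockets have rounded tops; pockets are 50 mm apart along y
- stamp_0: hand stamp, loose, 0.32 kg, lying on the desk; all alike, two or three are there (absent: None). Origin on the axis of the round grip disc at the handle's end, 13 mm above the desk when lying; own x runs along the handle to the printing face, y is the disc's axis, level. Disc 26 mm across, 19 mm thick, with a 6 mm round steel boss in each side, 25 mm over both: grip the bosses along y
- die_0 (a point): centre of the printing face of stamp_0, 92 mm along its x from the grip disc axis
- stamp_1: hand stamp like stamp_0. Handle 12 mm wide (y) by 14 mm; brass head from 59 to 85 mm along x, 44 mm (y) by 26 mm (z), then a rubber die 38 by 20 mm to 92 mm
- die_1 (a point): centre of the printing face of stamp_1, 92 mm along its x from the grip disc axis
- stamp_2: hand stamp like stamp_0. Its centre of mass lies about 67 mm from the disc's axis: gripped hard by the bosses (100 N) it stays level; as the grip is slackened to a few newtons, which still carry it, it swings down about them and hangs with its head below
- die_2 (a point): centre of the printing face of stamp_2, 92 mm along its x from the grip disc axis
- note_counter: the banknote counter, fixed furniture behind the stamps, 0.36 m high: its front stands at about x = 0.53 from y = -0.07 to 0.2 and leaves little room there; pass in front of it
- calculator: pocket calculator, bystander, loose
- usb_stick: small memory stick, 54 mm, bystander, loose
- tape: roll of brown parcel tape, 92 mm, bystander, loose
Mind the look-alikes: they are no part of the job. Of the things shaped like the core, the grey one is meant.

How it is judged:
On the way, in this order (a step that is already met when the one before it is completed fails the run):
1. the empty core lies in the black tray, let go (x of core in the frame of core_tray between -0.05 and 0.05 m and y of core in the frame of core_tray between -0.065 and 0.065 m and height (world z) of core below 0.05 m and contact force between the fingers and core below 0.1 N), for 0.2 s.
2. the fresh roll sits on the spindle, let go (distance between roll and spindle_foot below 0.009 m and angle between roll's own z axis and vertical below 0.1 rad and contact force between the fingers and roll below 0.1 N), for 0.2 s.
At the end, for the whole second after the job is handed in: The core lies inside the tray; the roll sits on the spindle foot (within 9 mm) and upright; every stamp present stands head down in a pocket, its printing face within 13 mm of the centre of the pocket's floor and its handle within 0.4 rad of upright; all let go and at rest (all of step 1 and all of step 2 and ((distance between die_0 and pocket_0 below 0.013 m and angle between stamp_0's own x axis and vertical above 2.74 rad) or (distance between die_0 and pocket_1 below 0.013 m and angle between stamp_0's own x axis and vertical above 2.74 rad) or (distance between die_0 and pocket_2 below 0.013 m and angle between stamp_0's own x axis and vertical above 2.74 rad) or (distance between die_0 and pocket_3 below 0.013 m and angle between stamp_0's own x axis and vertical above 2.74 rad)) and ((distance between die_1 and pocket_0 below 0.013 m and angle between stamp_1's own x axis and vertical above 2.74 rad) or (distance between die_1 and pocket_1 below 0.013 m and angle between stamp_1's own x axis and vertical above 2.74 rad) or (distance between die_1 and pocket_2 below 0.013 m and angle between stamp_1's own x axis and vertical above 2.74 rad) or (distance between die_1 and pocket_3 below 0.013 m and angle between stamp_1's own x axis and vertical above 2.74 rad)) and ((distance between die_2 and pocket_0 below 0.013 m and angle between stamp_2's own x axis and vertical above 2.74 rad) or (distance between die_2 and pocket_1 below 0.013 m and angle between stamp_2's own x axis and vertical above 2.74 rad) or (distance between die_2 and pocket_2 below 0.013 m and angle between stamp_2's own x axis and vertical above 2.74 rad) or (distance between die_2 and pocket_3 below 0.013 m and angle between stamp_2's own x axis and vertical above 2.74 rad)) and linear speed of each of core, roll, stamp_0, stamp_1, stamp_2 below 0.02 m/s); the robot touches nothing.
It fails at once if the calculator is moved more than 5 cm (distance of calculator from where it was at the start of the episode above 0.05 m).
It fails at once if the usb stick is moved more than 5 cm (distance of usb_stick from where it was at the start of the episode above 0.05 m).
It fails at once if the tape is moved more than 5 cm (distance of tape from where it was at the start of the episode above 0.05 m).
Of stamp_0, stamp_1, stamp_2 only 2 to 3 are there at a start; the rules pass over those that are not, and their reading is None.
At some moment in a run one of stamp_0, stamp_1, stamp_2, roll may be knocked a few centimetres aside while the robot is not near it.
It also fails if it takes over 210 s, if anything falls off the work surface, if the arm or the gripper's body presses on something with over 40 N, if the wrist force passes 120 N, or if a joint passes its speed limit or range.

## Robot

A 7-joint arm with a two-finger parallel gripper is mounted at the origin on a cart in front of the work surface, level with it; the furniture and walls round the work are solid. World frame = base frame: x ahead of the robot, y to its left, z up, the work surface at z = 0. Lengths are in m, angles in rad, forces in N, time in s.
With the tool pointing down it reaches from about 0.425 to 0.925 m from the base axis. Payload 6.8 kg.
Tool frame: the origin (TCP) lies between the finger pads; the fingertips stand 22 mm ahead of it and the grasp point (between the pads) lies 3 mm ahead of it; z points along the fingers, y is the line along which they close (so a half turn about z gives the same grasp; the last joint's range is limited). The gripper opens to 85 mm and grips with 20 to 120 N. Pads are 22 mm wide; open, the fingers measure 114 mm over their backs; the gripper's body (76 mm by 85 mm) begins 54 mm behind the grasp point. The pads swing forward as they close: fully open they stand 13 mm farther back than shut.
Start: joints at [-1.429, 0.477, 0.022, 1.555, -0.011, 1.109, -0.083], TCP at [0.167, 0.654, 0.253] pointing down, gripper open.
Joint ranges: [-2.96, 2.96], [-0.34, 2.1], [-1.41, 1.46], [0.24, 2.44], [-1.37, 4.51], [0.17, 1.92], [-2.96, 2.96]. Speed limits (rad/s): [2.39, 2.39, 3.14, 3.14, 3.14, 3.14, 3.14].

## Interface

Orientations are given as a unit quaternion [w, x, y, z].
In Python, from station import bot gives the robot as it stands.
- The arm moves only by the tool servo_tool, never from a script. Its argument "motion" is a list that holds one entry, the list of rows, each a list of 5 numbers: the opening, from 0 (shut) to 1 (fully open), then the shift along the world's x, y, z each as a share of 0.04 m, from -1 to 1, then the turn about the world's z as a share of 0.12 rad, from -1 to 1. A call has 1 to 20 rows; each row shifts and turns the commanded pose from where the row before left it; what a row does not reach is not made up. A row lasts 1/10 s, in which the tool goes at most 50 mm and 8.59 degrees, less where a joint would pass 70% of its speed; a pose out of reach is approached as far as the arm can. A call with a number of a shift or a turn outside -1 to 1 is refused whole. A call with a gripper value outside its range is refused whole. The fingers move at their own pace and stop on an object; "newtons" is the grip in N (left out, the last holds). Time passes only in rows, so rows that do not move let the fingers close. It gives the time, the measured TCP pose, the force, the opening and the grip force at its end, in the units of the state.
- bot.get_obs(): the state, without advancing time (a new reading comes with each control period).
- bot.read_camera(name): name is "scene" or "top"; returns (picture, depth): 400x640x3 uint8, red, green, blue; 400x640 float32, m along the optical axis (not along the pixel's ray), 0 where there is no reading.
- bot.get_calibration(name): a dict with "fovy" (degrees; the focal length in pixels is half the picture's height over the tangent of half this angle, whatever the lens; pixels are square), "cx", "cy" (the principal point, pixels), "view" (4x4, takes a point from world to camera coordinates). Camera axes: x right, y down, z forward; pixel columns grow to the right and rows downward; lengths in m; the calibration is good to about 2 mm. A picture is of the moment at which its call begins. get_calibration takes no time and is no camera call.
- bot.hand_in(): hands the job in; it is judged then, once.
The state is a dict: "t": time; "q": joint angles; "joint_vel": joint speeds; "joint_torque": joint torques, N m; "eef_pos": TCP position; "tool_rot": TCP orientation; "contact_force": force on the tool from outside, world axes, zero at the start; "torque": the same for the moment, N m; "gripper_width": opening from 0.0 (shut) to 1.0 (fully open); "grasp_force": force on a finger pad.
Only numpy, scipy, OpenCV 4.12 (cv2) and the standard library are available. Lean on these libraries where they do the work, as an engineer would, in place of code of your own. Each camera call takes 0.05 s, during which the arm holds its last target. There are 200 camera calls.

## Working session

There is one attempt and no reset: what is moved stays moved. The work goes in short steps, Python scripts to look and compute and a tool call to move; the robot and the scene stay as the last step left them, time stands still between calls to the robot, and variables do not carry over. Pictures are saved under pics/ and viewed, at most 15 in all, crops included, and the job is handed in when it is done.

Besides the shell and the picture viewer there is one more tool, called after ">>>" in YAML: its name, and indented under it one key for each argument. servo_tool: Moves the arm, as the interface text tells. Shift numbers are shares of 0.04 m and turn numbers shares of 0.12 rad, none past 1 either way. Its arguments: {"type":"object","properties":{"motion":{"type":"array"},"newtons":{"type":"number"}},"required":["motion"]}

```bash
ls; mkdir -p pics; cat > h.py <<'E'
import numpy as np, cv2
from station import bot
def grab(name,tag):
    im,d=bot.read_camera(name); c=bot.get_calibration(name)
    cv2.imwrite(f'pics/{tag}.png',im[:,:,::-1]); np.savez(f'pics/{tag}.npz',im=im,d=d,f=200/np.tan(np.radians(c['fovy'])/2),cx=c['cx'],cy=c['cy'],V=c['view'])
def load(tag): return np.load(f'pics/{tag}.npz')
def cloud(z):
    d=z['d'];v,u=np.mgrid[:400,:640]
    P=np.stack([(u-z['cx'])*d/z['f'],(v-z['cy'])*d/z['f'],d],-1)
    V=z['V'];return (P-V[:3,3])@V[:3,:3]
def ray(z,u,v,h):
    V=z['V'];o=-V[:3,:3].T@V[:3,3];r=V[:3,:3].T@np.array([(u-z['cx'])/z['f'],(v-z['cy'])/z['f'],1])
    return o+r*(h-o[2])/r[2]
def crop(tag,u0,v0,u1,v1,k,out):
    cv2.imwrite(f'pics/{out}.png',cv2.resize(cv2.imread(f'pics/{tag}.png')[v0:v1,u0:u1],None,fx=k,fy=k,interpolation=cv2.INTER_CUBIC))
E
python3 - <<'E'
from h import *
grab('scene','s0');grab('top','t0')
for n in('s0','t0'):
    z=load(n);print(z['f'],z['cx'],z['cy'],z['V'])
print(bot.get_obs())
E
```

```text
pics
391.1282890591697 317.1854321061562 204.50095405112938 [[-0.41737612 -0.90849603  0.02078802  0.31782311]
 [-0.461891    0.19238785 -0.86581962  0.23735144]
 [ 0.78259433 -0.37097423 -0.49992423  0.83009344]
 [ 0.          0.          0.          1.        ]]
415.75511459327225 320.957716272761 197.58193620113036 [[-0.01712451 -0.99983542  0.00599088  0.12981626]
 [-0.99459504  0.01642045 -0.10252351  0.47812889]
 [ 0.10240827 -0.00771417 -0.99471254  1.1327485 ]
 [ 0.          0.          0.          1.        ]]
{'t': 0.1, 'q': array([-1.42909093,  0.47770169,  0.02237117,  1.55631026, -0.01147512,
        1.10931051, -0.08309709]), 'joint_vel': array([ 0.00022538, -0.00266167,  0.00071364, -0.00018005,  0.00031723,
       -0.00132597,  0.00236422]), 'joint_torque': array([ 3.86855259e-03, -5.97762001e+01,  1.61331564e+00, -2.81957191e+01,
        1.27644528e-02,  4.95184024e-03,  4.41809175e-05]), 'eef_pos': array([0.16678202, 0.65357701, 0.25245191]), 'tool_rot': array([-2.45927505e-05,  1.24573618e-01,  9.92210045e-01, -8.00286694e-04]), 'contact_force': array([-0.41108421, -0.04027174, -0.82003448]), 'torque': array([-0.01388791, -0.05636324,  0.00323354]), 'grasp_force': 0.0, 'gripper_width': 1.000703653409402}
```

View pics/s0.png

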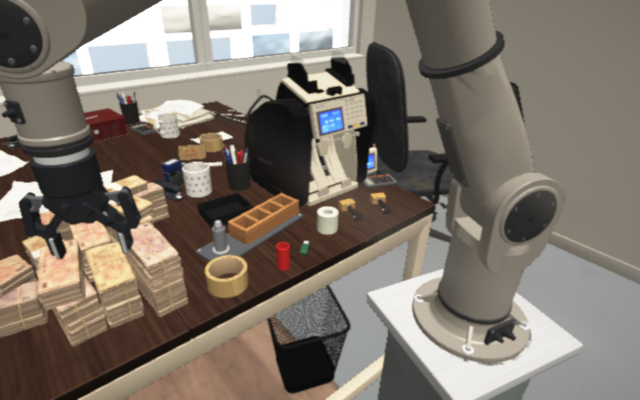

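View pics/t0.png

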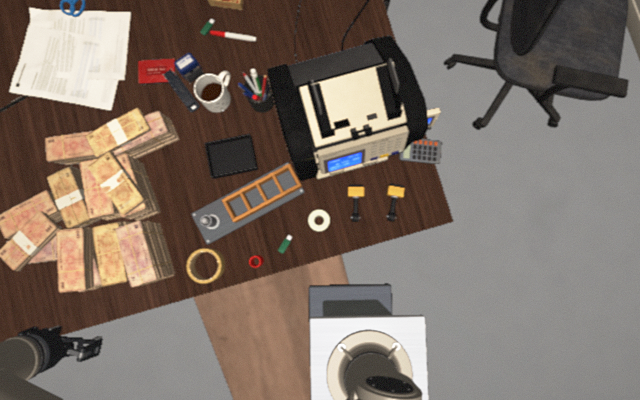

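The scene shows the grey core on the spindle, a red look-alike core, and a white roll. Two stamps lie with their heads toward the counter, at top pixels (357,200) and (395,200).

```bash
python3 - <<'E'
from h import *
crop('t0',185,130,435,290,3.2,'t0c')
z=load('t0');P=cloud(z)
for n,(u,v) in dict(core=(210,221),roll=(319,220),h1=(356,189),h2=(396,189),tray=(231,157)).items(): print(n,P[v,u],ray(z,u,v,0))
E
```

```text
core [0.41746845 0.41495812 0.07955755] [0.42151397 0.43560393 0.        ]
roll [ 0.41935675  0.12818226 -0.00405212] [0.41915882 0.12819085 0.        ]
h1 [0.50270448 0.02358089 0.02413205] [0.50565978 0.02133513 0.        ]
h2 [ 0.50007889 -0.0868854   0.03071057] [ 0.50379098 -0.09272449  0.        ]
tray [0.60335678 0.37681953 0.00268533] [0.60391018 0.37738333 0.        ]
```

View pics/t0c.png

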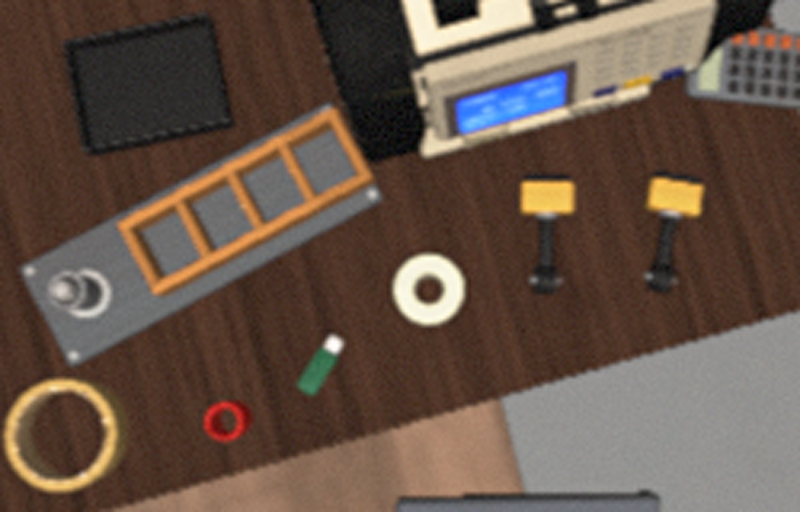

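The crop shows the stand's base corners at crop pixels (22,268), (72,364), (382,198) and (330,104). The roll is at (429,289), with the stamp discs at (546,281) and (661,279).

```bash
python3 - <<'E'
from h import *
z=load('t0')
c=lambda u,v,h:ray(z,185+u/3.2-.35,130+v/3.2-.35,h)[:2]
B=np.array([c(22,268,.01),c(72,364,.01),c(382,198,.01),c(330,104,.01)])
print('base',B.round(4).tolist(),'c',B.mean(0),'len',np.linalg.norm(B[0]-B[3]),np.linalg.norm(B[1]-B[2]),np.linalg.norm(B[0]-B[1]))
yv=(B[0]-B[3])+(B[1]-B[2]);print('ydir ang',np.arctan2(yv[1],yv[0]))
K=np.array([c(119,225,.055),c(156,293,.055),c(374,182,.055),c(336,106,.055)]);print('block',K.mean(0),np.linalg.norm(K[0]-K[3]),np.linalg.norm(K[0]-K[1]))
print('collar',c(88,293,.016),'tip',c(62,291,.1))
print('tray', [c(*p,.035).round(4).tolist() for p in((67,42),(207,15),(231,124),(90,153))])
print('roll top',c(429,289,.058))
for n,d,h in(('A',(546,281),(548,197)),('B',(661,279),(676,196))): print(n,'disc',c(*d,.02),'head',c(*h,.026))
print('boss A',c(530,282,.013),c(561,284,.013),'B',c(646,278,.013),c(675,284,.013))
print('usb',c(320,365,.01),'red',c(226,421,.06),'tape',c(62,435,.04),'calc', c(690,95,.01))
for t in('t0','s0'):
    zz=load(t);P=cloud(zz);im=zz['im'].astype(int)
    X,Y,Z=P[...,0],P[...,1],P[...,2]
    def fit(n,m):
        print(t,n,m.sum(), end=' ')
        if m.sum()>5: 
            r=cv2.minAreaRect(P[m][:,:2].astype(np.float32)*1000);print(np.round(r[0],1),np.round(r[1],1),round(r[2],1),'med',np.median(P[m],0).round(4))
    box=lambda x,y,r:(abs(X-x)<r)&(abs(Y-y)<r)&(zz['d']>0)
    fit('block',box(.48,.28,.13)&(Z>.048)&(Z<.062)&(im[...,0]>im[...,2]+40))
    fit('roll',box(.41,.126,.04)&(Z>.05)&(Z<.07))
    fit('headA',box(.5,.02,.04)&(Z>.018)&(Z<.035)&(im[...,0]>im[...,2]+60))
    fit('headB',box(.5,-.09,.04)&(Z>.018)&(Z<.035)&(im[...,0]>im[...,2]+60))
    fit('core',box(.418,.42,.03)&(Z>.06)&(Z<.085))
E
```

```text
base [[0.4432, 0.4849], [0.3589, 0.4403], [0.4997, 0.1691], [0.5844, 0.2142]] c [0.4715275 0.3271094] len 0.30536168703804484 0.3055555122741977 0.09536726232411788
ydir ang 2.050734901250862
block [0.49356115 0.2821372 ] 0.20905504155458818 0.0659305751502205
collar [0.42000874 0.42547511] tip [0.41775244 0.42505487]
tray [[0.6381, 0.441], [0.6603, 0.3191], [0.5634, 0.2983], [0.54, 0.4201]]
roll top [0.41643944 0.12908424]
A disc [0.42353696 0.02726763] head [0.49627632 0.02419317]
B disc [ 0.42359581 -0.07280644] head [ 0.4953225  -0.08731206]
boss A [0.42327222 0.04065325] [0.42106871 0.01359257] B [ 0.42506588 -0.06093653] [ 0.41939202 -0.08614265]
usb [0.3542969  0.22491684] red [0.30982965 0.29909482] tape [0.29963298 0.44007189] calc [ 0.58743062 -0.10604039]
t0 block 873 [445.2 259. ] [184.  211.4] 27.4 med [0.4941 0.2869 0.053 ]
t0 roll 283 [416.5 131. ] [53.9 53.9] 88.8 med [0.4169 0.1307 0.0566]
t0 headA 160 [497.6  25.1] [42.5 28.3] 88.9 med [0.4976 0.0252 0.0245]
t0 headB 160 [497.3 -85.7] [44.3 28.4] 77.6 med [ 0.4967 -0.0848  0.0245]
t0 core 73 [419.3 428.4] [29.4 29.9] 0.0 med [0.4182 0.4215 0.0753]
s0 block 742 [495.7 278.8] [ 74.6 220.7] 27.8 med [0.4871 0.2883 0.0545]
s0 roll 214 [414.3 127.9] [55.5 55.5] 66.1 med [0.41   0.1304 0.0582]
s0 headA 95 [496.8  22.8] [45.3 34.8] 87.8 med [0.492  0.0249 0.0261]
s0 headB 87 [496.7 -88.1] [43.7 35.3] 82.7 med [ 0.4901 -0.0855  0.0262]
s0 core 129 [415.3 427.4] [30.6 25. ] 72.8 med [0.4095 0.4285 0.0742]
```

>>> servo_tool:
  motion:
    - [[0.7,0.63,-0.57,0,-0.7],[0.7,0.63,-0.57,0,-0.7],[0.7,0.63,-0.57,0,-0.7],[0.7,0.63,-0.57,0,-0.7],[0.7,0.63,-0.57,0,-0.7],[0.7,0.63,-0.57,0,-0.7],[0.7,0.63,-0.57,0,-0.7],[0.7,0.63,-0.57,0,-0.7],[0.7,0.63,-0.57,0,-0.7],[0.7,0.63,-0.57,0,-0.7],[0.7,0,0,0,0],[0.7,0,0,0,0]]
  newtons: 40

```text
t: 1.3
eef_pos: [0.4196, 0.4249, 0.2532]
tool_rot: [-0.0, 0.519, 0.855, -0.0]
contact_force: [-0.9, 0.1, -0.2]
gripper_width: 0.697
grasp_force: 0.0
```

>>> servo_tool:
  motion:
    - [[0.7,0,0.03,-0.6,0],[0.7,0,0,-0.6,0],[0.7,0,0,-0.6,0],[0.7,0,0,-0.6,0],[0.7,0,0,-0.6,0],[0.7,0,0,-0.6,0],[0.7,0,0,-0.5,0],[0.7,0,0,-0.5,0],[0.7,0,0,0,0],[0.2,0,0,0,0],[0.2,0,0,0,0],[0.2,0,0,0,0],[0.2,0,0,0,0],[0.2,0,0,0,0],[0.2,0,0,0,0]]

```text
t: 2.8
eef_pos: [0.4193, 0.4281, 0.0704]
tool_rot: [-0.0, 0.518, 0.855, 0.001]
contact_force: [-0.6, 0.3, 7.5]
gripper_width: 0.344
grasp_force: 41.8
```

>>> servo_tool:
  motion:
    - [[0.2,0,0,0.5,0],[0.2,0,0,0.5,0],[0.2,0,0,0.6,0],[0.2,0,0,0.6,0],[0.2,0,0,0.6,0],[0.2,0,0,0.6,0],[0.2,0,0,0.6,0],[0.2,0,0,0,0],[0.2,0,0,0,0]]

```text
t: 3.7
eef_pos: [0.4189, 0.4272, 0.2295]
tool_rot: [-0.0, 0.518, 0.855, 0.0]
contact_force: [-0.3, -0.5, -0.4]
gripper_width: 0.341
grasp_force: 41.1
```

```bash
python3 - <<'E'
from h import *
grab('scene','s1'); crop('s1',150,130,350,280,4,'s1c')
E
```

```text
(no output)
```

View pics/s1c.png

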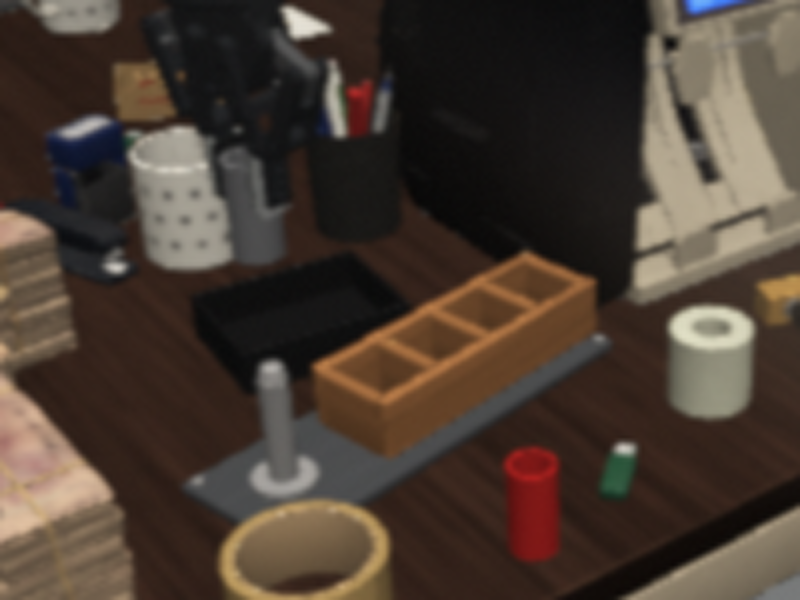

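The core is held. The bare spindle is visible, with its tip at crop pixel (271,368) and its collar at (285,475).

>>> servo_tool:
  motion:
    - [[0.2,0.56,-0.18,0,0],[0.2,0.56,-0.18,0,0],[0.2,0.56,-0.18,0,0],[0.2,0.56,-0.18,0,0],[0.2,0.56,-0.18,0,0],[0.2,0.56,-0.18,0,0],[0.2,0.56,-0.18,0,0],[0.2,0.56,-0.18,0,0],[0.2,0,0,0,0],[0.2,0,0,-0.6,0],[0.2,0,0,-0.6,0],[0.2,0,0,-0.6,0],[0.2,0,0,-0.6,0],[0.2,0,0,-0.6,0],[0.2,0,0,-0.5,0],[0.2,0,0,-0.4,0],[0.2,0,0,-0.2,0],[0.2,0,0,0,0]]

```text
t: 5.55
eef_pos: [0.597, 0.3694, 0.0638]
tool_rot: [-0.001, 0.518, 0.855, -0.001]
contact_force: [0.5, -0.5, -1.1]
gripper_width: 0.344
grasp_force: 41.1
```

```bash
python3 - <<'E'
from h import *
z=load('s1');c=lambda u,v,h:ray(z,150+u/4-.4,130+v/4-.4,h)
print(c(271,362,.1),c(285,475,.016),'roll',c(711,326,.058))
z=load('t0')
z2=np.array
grab('top','t1');z=load('t1')
E
```

```text
[0.42161507 0.42591366 0.1       ] [0.4204117 0.4262615 0.016    ] roll [0.41887012 0.12779001 0.058     ]
```

>>> servo_tool:
  motion:
    - [[0.2,0,0,-0.1,0],[0.2,0,0,0,0],[0.7,0,0,0,0],[0.7,0,0,0,0],[0.7,0,0,0,0],[0.7,0,0,0,0],[0.7,0,0,0.2,0],[0.7,0,0,0.5,0],[0.7,0,0,0.7,0],[0.7,0,0,0.7,0],[0.7,0,0,0.7,0],[0.7,0,0,0.7,0],[0.7,0,0,0.5,0],[1,0,0,0,0]]

```text
t: 7.0
eef_pos: [0.5999, 0.3704, 0.2258]
tool_rot: [0.001, 0.518, 0.855, 0.003]
contact_force: [0.1, 0.5, -0.0]
gripper_width: 0.848
grasp_force: 0.0
```

>>> servo_tool:
  motion:
    - [[1,-0.8,-0.6,0,0],[1,-0.8,-0.6,0,0],[1,-0.8,-0.6,0,0],[1,-0.4,-0.7,0,0],[1,-0.4,-0.7,0,0],[1,-0.4,-0.7,0,0],[1,0,0,0,0]]

```text
t: 7.7
eef_pos: [0.4518, 0.2092, 0.2207]
tool_rot: [-0.001, 0.52, 0.854, -0.002]
contact_force: [0.7, 0.5, -0.7]
gripper_width: 0.997
grasp_force: 0.0
```

```bash
python3 - <<'E'
from h import *
grab('top','t2'); crop('t2',185,130,435,290,3.2,'t2c')
E
```

```text
(no output)
```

View pics/t2c.png

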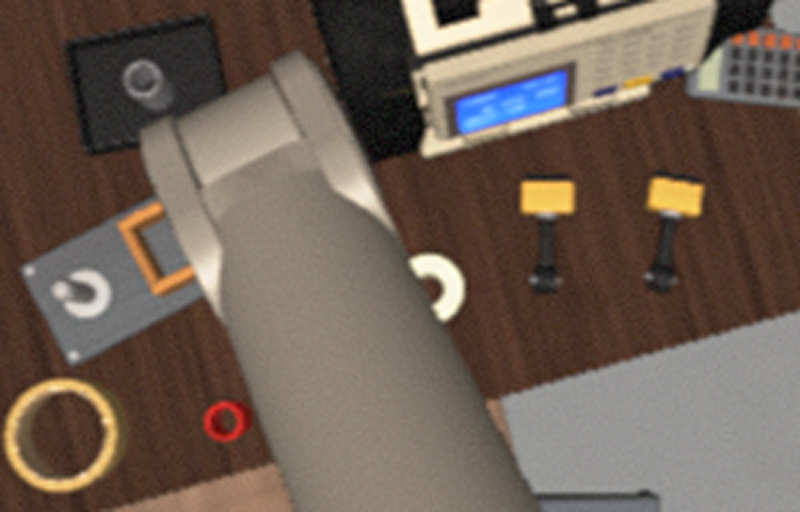

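The core stands in the tray at crop pixel (143,80). The roll and stamps haven't moved.

>>> servo_tool:
  motion:
    - [[1,-0.3,-0.65,0,0],[1,-0.3,-0.65,0,0],[1,-0.25,-0.65,0,0],[1,0,0,0,0],[1,0,0,0,0]]

```text
t: 8.25
eef_pos: [0.4205, 0.1363, 0.2214]
tool_rot: [0.0, 0.518, 0.855, 0.0]
contact_force: [-0.4, -0.4, 0.1]
gripper_width: 1.001
grasp_force: 0.0
```

>>> servo_tool:
  motion:
    - [[1,-0.07,-0.17,-0.6,0],[1,0,0,-0.6,0],[1,0,0,-0.6,0],[1,0,0,-0.6,0],[1,0,0,-0.6,0],[1,0,0,-0.6,0],[1,0,0,-0.4,0],[1,0,0,-0.32,0],[1,0,0,0,0],[1,0,0,0,0]]

```text
t: 9.25
eef_pos: [0.4178, 0.1298, 0.0483]
tool_rot: [-0.0, 0.518, 0.855, -0.0]
contact_force: [0.4, 0.1, 1.2]
gripper_width: 0.995
grasp_force: 0.0
```

>>> servo_tool:
  motion:
    - [[0.5,0,0,0,0],[0.5,0,0,0,0],[0.5,0,0,0,0],[0.5,0,0,0,0],[0.5,0,0,0,0],[0.5,0,0,0,0],[0.5,0,0,0.4,0],[0.5,0,0,0.6,0],[0.5,0,0,0.7,0],[0.5,0,0,0.7,0],[0.5,0,0,0.7,0],[0.5,0,0,0.7,0],[0.5,0,0,0,0],[0.5,0,0,0,0]]

```text
t: 10.65
eef_pos: [0.4172, 0.1291, 0.2009]
tool_rot: [0.0, 0.518, 0.855, 0.001]
contact_force: [-0.7, -0.3, -1.8]
gripper_width: 0.673
grasp_force: 43.5
```

>>> servo_tool:
  motion:
    - [[0.5,0.2,0.3,0,0],[0.5,0.2,0.6,0,0],[0.5,0.2,0.6,0,0],[0.5,0,0.65,0,0],[0.5,0,0.65,0,0],[0.5,0,0.65,0,0],[0.5,0,0.65,0,0],[0.5,0,0.65,0,0],[0.5,0,0.65,0,0],[0.5,-0.2,0.65,0,0],[0.5,-0.2,0.65,0,0],[0.5,-0.15,0.5,0,0],[0.5,0,0.2,0,0],[0.5,0,0,0,0],[0.5,0,0,0,0],[0.5,0,0,0,0]]

```text
t: 12.25
eef_pos: [0.4201, 0.4232, 0.2005]
tool_rot: [0.0, 0.519, 0.855, -0.0]
contact_force: [0.2, 0.2, -1.1]
gripper_width: 0.68
grasp_force: 43.4
```

```bash
python3 - <<'E'
from h import *
grab('scene','s3'); crop('s3',150,130,350,280,4,'s3c')
E
```

```text
(no output)
```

View pics/s3c.png

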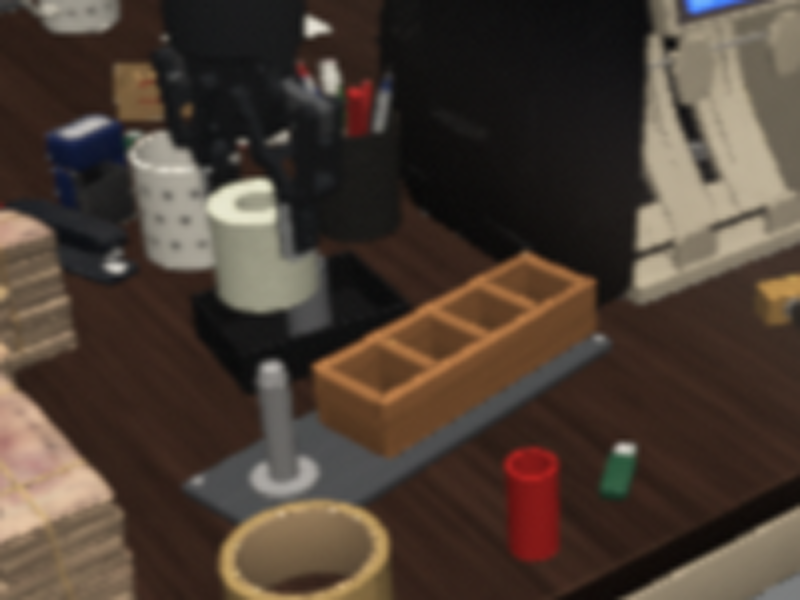

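The roll is held upright above the spindle.

>>> servo_tool:
  motion:
    - [[0.5,0,0.07,0,0],[0.5,0,0,-0.4,0],[0.5,0,0,-0.5,0],[0.5,0,0,-0.5,0],[0.5,0,0,-0.3,0],[0.5,0,0,-0.3,0],[0.5,0,0,-0.3,0],[0.5,0,0,0,0],[0.5,0,0,0,0]]

```text
t: 13.2
eef_pos: [0.4194, 0.4277, 0.1086]
tool_rot: [0.0, 0.518, 0.855, 0.0]
contact_force: [0.2, -0.6, -2.1]
gripper_width: 0.674
grasp_force: 43.3
```

>>> servo_tool:
  motion:
    - [[0.5,0,-0.03,-0.25,0],[0.5,0,0,-0.25,0],[0.5,0,0,-0.25,0],[0.5,0,0,-0.2,0],[0.5,0,0,-0.1,0],[0.5,0,0,0,0],[0.5,0,0,0,0]]

```text
t: 13.9
eef_pos: [0.4194, 0.4265, 0.0664]
tool_rot: [0.0, 0.518, 0.855, 0.0]
contact_force: [-0.0, 0.4, -1.7]
gripper_width: 0.679
grasp_force: 43.4
```

Now release slowly, then rise.

>>> servo_tool:
  motion:
    - [[0.5,0,0,-0.03,0],[0.75,0,0,0,0],[0.85,0,0,0,0],[1,0,0,0,0],[1,0,0,0,0],[1,0,0,0,0],[1,0,0,0.2,0],[1,0,0,0.4,0],[1,0,0,0.6,0],[1,0,0,0.6,0],[1,0,0,0.6,0],[1,0,0,0.6,0],[1,0,0,0.6,0],[1,0,0,0,0]]

```text
t: 15.3
eef_pos: [0.4211, 0.428, 0.2144]
tool_rot: [0.0, 0.519, 0.855, 0.004]
contact_force: [-0.2, -0.1, 0.0]
gripper_width: 0.999
grasp_force: 0.0
```

>>> servo_tool:
  motion:
    - [[0.6,0,-0.6,0,0.7],[0.6,0,-0.6,0,0.7],[0.6,0,-0.6,0,0.7],[0.6,0.1,-0.6,0,0.7],[0.6,0.1,-0.6,0,0.7],[0.6,0.1,-0.6,0,0.7],[0.6,0.1,-0.6,0,0.7],[0.6,0,-0.6,0,0.7],[0.6,0,-0.6,0,0.7],[0.6,0,-0.6,0,0.7],[0.6,0,0,0,0.6],[0.6,0,0,0,0.6],[0.6,0,0,0,0]]

```text
t: 16.6
eef_pos: [0.4352, 0.1861, 0.2097]
tool_rot: [0.0, 0.053, 0.999, 0.0]
contact_force: [-0.3, -0.5, -0.0]
gripper_width: 0.598
grasp_force: 0.0
```

```bash
python3 - <<'E'
from h import *
grab('scene','s4'); grab('top','t4')
a=cv2.imread('pics/s4.png')[150:300,170:410];b=cv2.imread('pics/t4.png')[130:280,185:435]
cv2.imwrite('pics/m4.png',np.vstack([cv2.resize(a,(480,300),interpolation=2),cv2.resize(b,(480,288),interpolation=2)]))
E
```

```text
(no output)
```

View pics/m4.png

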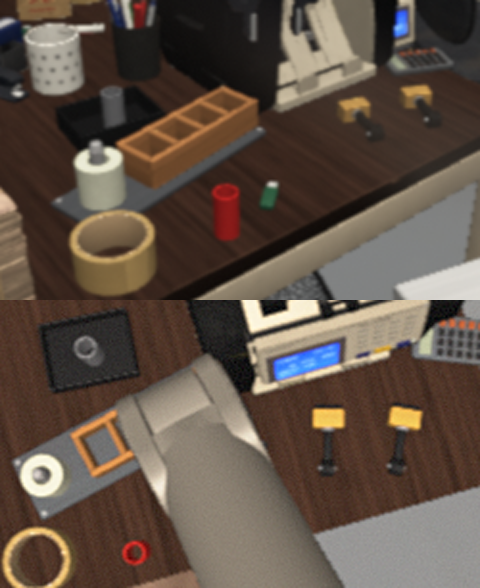

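The roll sits on the spindle, with the tip showing through its bore. The core is in the tray, and both stamps look unmoved.

```bash
python3 - <<'E'
from h import *
for t in('t4','s4'):
    zz=load(t);P=cloud(zz);im=zz['im'].astype(int);X,Y,Z=P[...,0],P[...,1],P[...,2]
    box=lambda x,y,r:(abs(X-x)<r)&(abs(Y-y)<r)&(zz['d']>0)
    for n,m in(('hA',box(.5,.02,.05)&(Z>.018)&(Z<.035)&(im[...,0]>im[...,2]+60)),('hB',box(.5,-.09,.05)&(Z>.018)&(Z<.035)&(im[...,0]>im[...,2]+60)),('dA',box(.425,.025,.02)&(Z>.014)&(Z<.035)),('dB',box(.425,-.075,.02)&(Z>.014)&(Z<.035)),('roll',box(.42,.426,.035)&(Z>.06)&(Z<.085))):
        r=cv2.minAreaRect(P[m][:,:2].astype(np.float32)*1000);print(t,n,m.sum(),np.round(r[0],1),np.round(r[1],1),round(r[2],1),np.median(P[m],0).round(4))
E
```

```text
t4 hA 162 [497.4  25. ] [42.4 28.7] 88.6 [0.4972 0.025  0.0248]
t4 hB 157 [497.4 -85.6] [44.2 28.6] 79.8 [ 0.4958 -0.0854  0.0242]
t4 dA 75 [429.1  27.6] [22.2 30.7] 88.7 [0.4273 0.0282 0.0221]
t4 dB 71 [428.4 -72.1] [19.2 30.4] 77.2 [ 0.4257 -0.0716  0.0217]
t4 roll 333 [419.5 426.5] [56.1 55.8] 89.0 [0.4183 0.4242 0.0724]
s4 hA 87 [497.9  22.4] [44.  33.1] 87.8 [0.4923 0.0258 0.0264]
s4 hB 80 [498.3 -88. ] [42.2 34.3] 81.6 [ 0.4919 -0.0871  0.0256]
s4 dA 59 [426.9  26.7] [34.3 20.3] 1.6 [0.4186 0.029  0.0207]
s4 dB 53 [427.5 -73.8] [20.2 31.9] 77.3 [ 0.4188 -0.0716  0.0219]
s4 roll 328 [414.6 425.2] [55.9 53.5] 76.7 [0.4057 0.4275 0.0744]
```

>>> servo_tool:
  motion:
    - [[0.6,-0.05,-0.6,-0.2,0.2],[0.6,-0.05,-0.65,-0.4,0.2],[0.6,-0.05,-0.65,-0.5,0.14],[0.6,-0.05,-0.65,-0.5,0],[0.6,-0.05,-0.65,-0.4,0],[0.6,-0.05,-0.65,-0.2,0],[0.6,0,-0.1,0,0],[0.6,0,0,0,0],[0.6,0,0,0,0]]

```text
t: 17.6
eef_pos: [0.4239, 0.0296, 0.1218]
tool_rot: [0.001, 0.02, 1.0, 0.0]
contact_force: [0.3, -0.1, -0.6]
gripper_width: 0.599
grasp_force: 0.0
```

>>> servo_tool:
  motion:
    - [[0.55,0.02,-0.06,-0.5,0],[0.55,0,0,-0.5,0],[0.55,0,0,-0.5,0],[0.55,0,0,-0.5,0],[0.55,0,0,-0.3,0],[0.55,0,0,0,0],[0.55,0,0,0,0]]

```text
t: 18.3
eef_pos: [0.4244, 0.0266, 0.0297]
tool_rot: [0.0, 0.02, 1.0, 0.0]
contact_force: [-0.2, -0.0, -0.1]
gripper_width: 0.549
grasp_force: 0.0
```

>>> servo_tool:
  motion:
    - [[0.5,0,0,-0.1,0],[0.4,0,0,0,0],[0.35,0,0,0,0],[0.1,0,0,0,0],[0.1,0,0,0,0],[0.1,0,0,0,0],[0.1,0,0,0,0]]
  newtons: 100

```text
t: 19.0
eef_pos: [0.4243, 0.0261, 0.026]
tool_rot: [0.0, 0.021, 1.0, 0.0]
contact_force: [-1.9, 0.3, 9.3]
gripper_width: 0.21
grasp_force: 97.6
```

>>> servo_tool:
  motion:
    - [[0.1,0,0,0,0],[0.1,0,0,0,0],[0.1,0,0,0,0],[0.1,0,0,0,0]]
  newtons: 25

```text
t: 19.4
eef_pos: [0.4243, 0.0261, 0.026]
tool_rot: [0.0, 0.021, 1.0, 0.0]
contact_force: [-1.4, 0.7, 9.9]
gripper_width: 0.205
grasp_force: 97.6
```

```bash
python3 - <<'E'
from h import *
grab('scene','s5'); crop('s5',320,160,420,230,6,'s5c')
E
```

```text
(no output)
```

View pics/s5c.png

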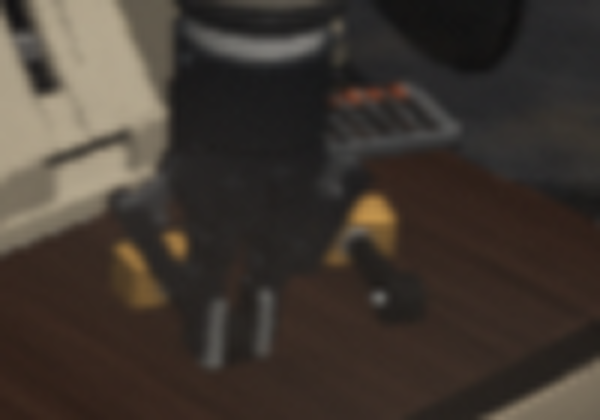

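The picture shows the fingers around the disc, but the bosses are hidden. I'll lift a little and look again.

>>> servo_tool:
  motion:
    - [[0.1,0,0,0.3,0],[0.1,0,0,0.4,0],[0.1,0,0,0.6,0],[0.1,0,0,0.6,0],[0.1,0,0,0.6,0],[0.1,0,0,0.6,0],[0.1,0,0,0.6,0],[0.1,0,0,0.6,0],[0.1,0,0,0.2,0],[0.1,0,0,0,0],[0.1,0,0,0,0]]
  newtons: 100

```text
t: 20.55
eef_pos: [0.4232, 0.0259, 0.2045]
tool_rot: [-0.001, 0.02, 1.0, -0.0]
contact_force: [-0.5, 0.4, -3.8]
gripper_width: 0.204
grasp_force: 98.0
```

```bash
python3 - <<'E'
from h import *
grab('scene','s6'); crop('s6',310,110,430,210,6,'s6c')
E
```

```text
(no output)
```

View pics/s6c.png

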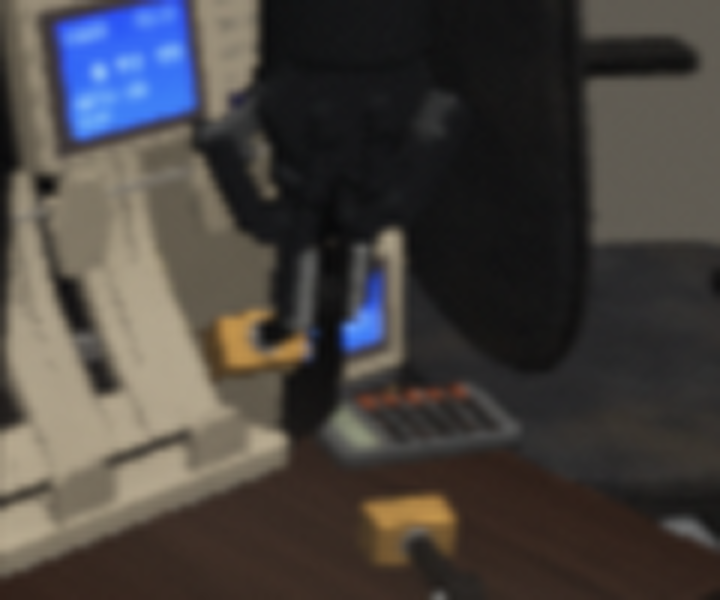

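The stamp is lifted level: the wrench shows about 3.8 N and the head points toward the counter. I'll lower it over free desk and slacken the grip.

>>> servo_tool:
  motion:
    - [[0.1,0,0,-0.5,0],[0.1,0,0,-0.6,0],[0.1,0,0,-0.6,0],[0.1,0,0,0,0],[0.19,0,0,0,0],[0.19,0,0,0,0],[0.19,0,0,0,0]]
  newtons: 20

```text
t: 21.3
eef_pos: [0.4248, 0.0262, 0.1382]
tool_rot: [0.001, 0.021, 1.0, 0.0]
contact_force: [0.3, -0.7, -3.6]
gripper_width: 0.205
grasp_force: 97.9
```

>>> servo_tool:
  motion:
    - [[0.21,0,0,0,0],[0.21,0,0,0,0],[0.21,0,0,0,0]]
  newtons: 20

```text
t: 21.6
eef_pos: [0.4241, 0.0261, 0.1376]
tool_rot: [0.0, 0.02, 1.0, 0.0]
contact_force: [-0.4, 0.4, -2.7]
gripper_width: 0.216
grasp_force: 81.8
```

>>> servo_tool:
  motion:
    - [[0.225,0,0,0,0],[0.235,0,0,0,0],[0.235,0,0,0,0],[0.235,0,0,0,0]]

```text
t: 22.0
eef_pos: [0.424, 0.0261, 0.1373]
tool_rot: [-0.0, 0.021, 1.0, -0.0]
contact_force: [-1.1, 0.9, -2.7]
gripper_width: 0.234
grasp_force: 57.3
```

>>> servo_tool:
  motion:
    - [[0.245,0,0,0,0],[0.253,0,0,0,0],[0.253,0,0,0,0],[0.253,0,0,0,0]]

```text
t: 22.4
eef_pos: [0.4238, 0.026, 0.1372]
tool_rot: [-0.0, 0.02, 1.0, -0.0]
contact_force: [-0.3, 0.4, -2.8]
gripper_width: 0.253
grasp_force: 37.9
```

>>> servo_tool:
  motion:
    - [[0.262,0,0,0,0],[0.27,0,0,0,0],[0.274,0,0,0,0],[0.274,0,0,0,0],[0.274,0,0,0,0]]

```text
t: 22.9
eef_pos: [0.4241, 0.0261, 0.1373]
tool_rot: [0.0, 0.021, 1.0, 0.0]
contact_force: [0.1, -0.0, -2.4]
gripper_width: 0.27
grasp_force: 13.3
```

```bash
cat >> h.py <<'E'
def brass(tag,x0,x1,y0,y1):
    grab('scene',tag);z=load(tag);P=cloud(z);im=z['im'].astype(int);m=(im[...,0]>im[...,2]+60)&(P[...,0]>x0)&(P[...,0]<x1)&(P[...,1]>y0)&(P[...,1]<y1)&(P[...,2]>0.005)&(P[...,2]<.3)&(z['d']>0)
    Q=P[m];print(len(Q),np.percentile(Q,[5,50,95],axis=0).round(4).tolist())
E
python3 -c "
from h import *
brass('s7',.35,.55,-.04,.07)"
```

```text
69 [[0.4117, 0.0057, 0.0567], [0.4175, 0.027, 0.0639], [0.4324, 0.0454, 0.066]]
```

The grip is at about 13 N and the stamp now hangs, with its head at z≈0.05–0.066 below the disc. I'll firm up the grip, lift and carry.

>>> servo_tool:
  motion:
    - [[0.24,0,0,0,0],[0.24,0,0,0,0],[0.24,0,0,0.4,0],[0.24,0,0,0.5,0],[0.24,0,0,0.5,0],[0.24,0,0,0.4,0],[0.24,0.12,0.3,0,-0.7],[0.24,0.12,0.5,0,-0.7],[0.24,0.12,0.5,0,-0.7],[0.24,0.12,0.5,0,-0.7],[0.24,0.12,0.5,0,-0.7],[0.24,0.12,0.5,0,-0.7],[0.24,0.12,0.5,0,-0.7],[0.24,0.12,0.5,0,-0.7],[0.24,0.12,0.5,0,-0.7],[0.24,0.12,0.5,0,-0.7],[0.24,0.12,0.5,0,-0.7],[0.24,0.12,0.5,0,-0.7],[0.24,0,0.5,0,-0.35],[0.24,0,0,0,0]]

```text
t: 24.95
eef_pos: [0.481, 0.2818, 0.209]
tool_rot: [-0.0, 0.517, 0.856, 0.001]
contact_force: [0.2, 1.0, -3.2]
gripper_width: 0.267
grasp_force: 19.9
```

>>> servo_tool:
  motion:
    - [[0.24,0,0.3,0,0],[0.24,0,0.1,0,0],[0.24,0,0,0,0],[0.24,0,0,0,0],[0.24,0,0,0,0]]

```text
t: 25.45
eef_pos: [0.4818, 0.2933, 0.2093]
tool_rot: [0.0, 0.519, 0.855, -0.0]
contact_force: [-0.6, -0.0, -3.7]
gripper_width: 0.271
grasp_force: 19.8
```

```bash
python3 -c "
from h import *
grab('scene','s8');crop('s8',180,110,320,230,5,'s8c')"
```

View pics/s8c.png

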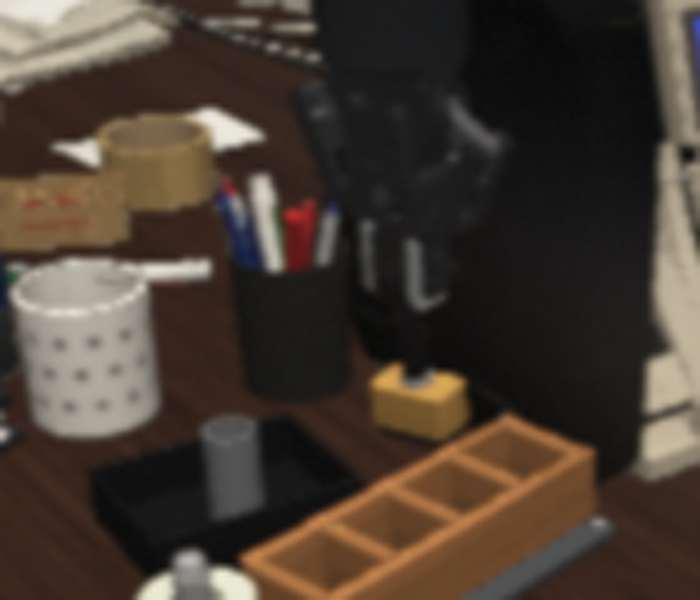

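The stamp hangs vertically, its long side aligned with the pockets' x.

>>> servo_tool:
  motion:
    - [[0.24,0.02,0.28,0,0],[0.24,0,0,-0.3,0],[0.24,0,0,-0.4,0],[0.24,0,0,-0.3,0],[0.24,0,0,0,0],[0.24,0,0,0,0],[0.24,0,0,0,0]]

```text
t: 26.2
eef_pos: [0.4829, 0.3054, 0.1698]
tool_rot: [0.0, 0.519, 0.855, 0.0]
contact_force: [-0.6, -0.8, -3.5]
gripper_width: 0.272
grasp_force: 20.0
```

```bash
python3 - <<'E'
from h import *
grab('scene','s9');crop('s9',200,150,320,250,6,'s9c')
E
```

```text
(no output)
```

View pics/s9c.png

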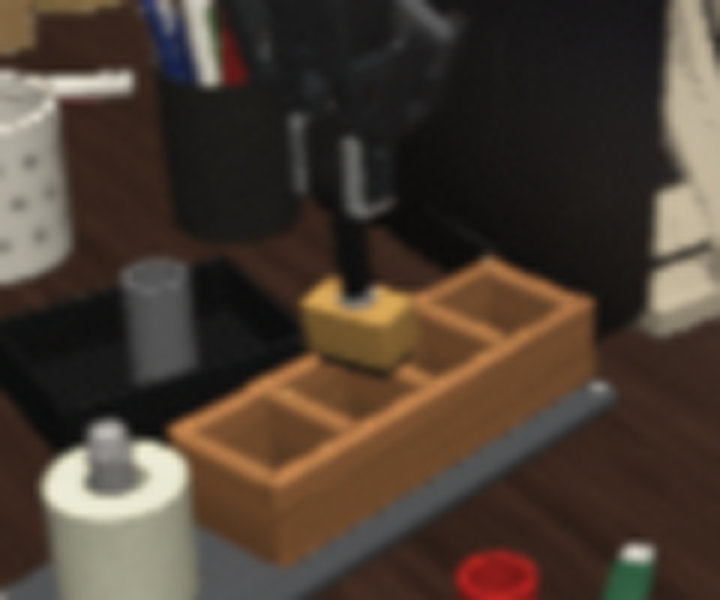

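The head sits just above the second pocket from the spindle and looks aligned. I'll descend gently.

>>> servo_tool:
  motion:
    - [[0.24,0,0,-0.2,0],[0.24,0,0,-0.25,0],[0.24,0,0,-0.25,0],[0.24,0,0,-0.25,0],[0.24,0,0,-0.2,0],[0.24,0,0,-0.15,0],[0.24,0,0,0,0],[0.24,0,0,0,0]]

```text
t: 27.05
eef_pos: [0.4822, 0.305, 0.1168]
tool_rot: [-0.0, 0.519, 0.855, -0.001]
contact_force: [0.9, 1.6, -4.9]
gripper_width: 0.271
grasp_force: 19.9
```

>>> servo_tool:
  motion:
    - [[0.24,0,0,-0.05,0],[0.24,0,0,0,0],[0.26,0,0,0,0],[0.28,0,0,0,0],[0.3,0,0,0,0],[0.32,0,0,0,0],[0.34,0,0,0,0],[0.4,0,0,0,0],[0.5,0,0,0,0],[0.55,0,0,0,0],[0.55,0,0,0,0]]

```text
t: 28.15
eef_pos: [0.4824, 0.3052, 0.1153]
tool_rot: [-0.0, 0.519, 0.855, -0.0]
contact_force: [-0.2, -1.1, -0.2]
gripper_width: 0.55
grasp_force: 0.0
```

>>> servo_tool:
  motion:
    - [[0.55,0,0,0.2,0],[0.55,0,0,0.4,0],[0.55,0,0,0.6,0],[0.55,0,0,0.6,0],[0.55,0,0,0.6,0],[0.55,-0.1,-0.5,0,0.65],[0.55,-0.1,-0.5,0,0.65],[0.55,-0.1,-0.5,0,0.65],[0.55,-0.1,-0.5,0,0.65],[0.55,-0.1,-0.5,0,0.65],[0.55,-0.1,-0.5,0,0.65],[0.55,-0.1,-0.5,0,0.65],[0.55,-0.1,-0.5,0,0.65],[0.55,-0.1,-0.5,0,0.65],[0.55,-0.1,-0.5,0,0.65],[0.55,-0.1,-0.5,0,0.65],[0.55,-0.1,-0.5,0,0.55],[0.55,-0.1,-0.5,0,0],[0.55,-0.1,-0.5,0,0],[0.55,0,-0.5,0,0]]

```text
t: 30.15
eef_pos: [0.426, 0.0043, 0.2119]
tool_rot: [0.0, 0.084, 0.997, 0.0]
contact_force: [0.8, -0.5, 0.1]
gripper_width: 0.546
grasp_force: 0.0
```

>>> servo_tool:
  motion:
    - [[0.55,0,-0.5,0,0],[0.55,0,-0.5,0,0],[0.55,0,-0.4,0,0],[0.55,0,0,0,0],[0.55,0,0,0,0]]

```text
t: 30.65
eef_pos: [0.4266, -0.0505, 0.2117]
tool_rot: [0.0, 0.084, 0.996, 0.0]
contact_force: [-0.3, 0.4, 0.3]
gripper_width: 0.55
grasp_force: 0.0
```

```bash
python3 - <<'E'
from h import *
grab('scene','s10');grab('top','t10')
a=cv2.imread('pics/s10.png')[130:270,190:420]
b=cv2.imread('pics/t10.png')[140:250,190:420]
cv2.imwrite('pics/m10.png',np.vstack([cv2.resize(a,None,fx=2.4,fy=2.4,interpolation=2),cv2.resize(b,None,fx=2.4,fy=2.4,interpolation=2)]))
for t in('t10','s10'):
    zz=load(t);P=cloud(zz);im=zz['im'].astype(int);X,Y,Z=P[...,0],P[...,1],P[...,2]
    box=lambda x,y,r:(abs(X-x)<r)&(abs(Y-y)<r)&(zz['d']>0)
    for n,m in(('hB',box(.5,-.09,.06)&(Z>.018)&(Z<.035)&(im[...,0]>im[...,2]+60)),('dB',box(.425,-.075,.025)&(Z>.014)&(Z<.035)),('A disc',box(.4825,.3045,.04)&(Z>.085)&(Z<.13))):
        if m.sum()<5: print(t,n,'none');continue
        r=cv2.minAreaRect(P[m][:,:2].astype(np.float32)*1000);print(t,n,m.sum(),np.round(r[0],1),np.round(r[1],1),round(r[2],1),np.median(P[m],0).round(4),P[m][:,2].max())
E
```

```text
t10 hB 71 [498.9 -75.8] [23.5 27.1] 77.3 [ 0.4983 -0.0736  0.024 ] 0.02979115743432125
t10 dB 21 [419.2 -69.7] [18.7 11.4] 76.7 [ 0.4177 -0.0662  0.0196] 0.02783659414580244
t10 A disc 84 [483.1 303.3] [23.4 26.3] 20.4 [0.4823 0.3023 0.1106] 0.11751881565857503
s10 hB 77 [492.9 -87.5] [44.1 33.3] 57.5 [ 0.4899 -0.088   0.0261] 0.02947009196784658
s10 dB 57 [428.8 -72.5] [19.3 36.5] 85.3 [ 0.4203 -0.0722  0.0213] 0.027931419938179828
s10 A disc 104 [480.5 301.7] [21.8 26.4] 28.9 [0.4763 0.3034 0.1064] 0.11616143055196161
```

View pics/m10.png

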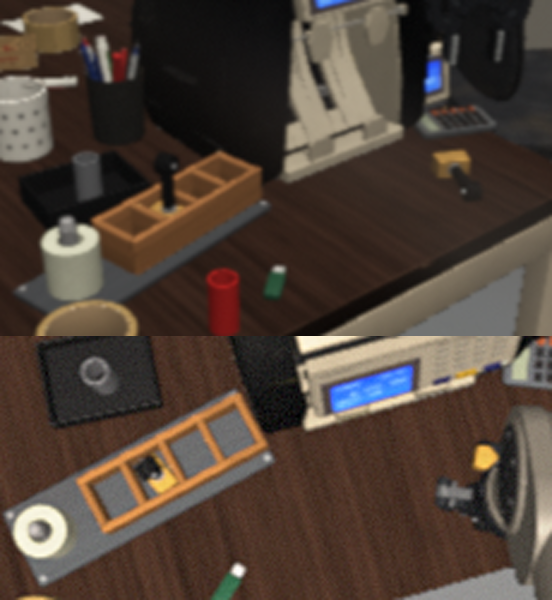

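Stamp A stands in its pocket. The picture leaves it unclear whether stamp B shifted, so I'll compare its pixels with the earlier frame.

```bash
python3 - <<'E'
from h import *
for t in('s0','s4','s10'):
    im=load(t)['im'].astype(int)[185:220,365:400]
    v,u=np.nonzero(im[...,0]>im[...,2]+60);r=cv2.minAreaRect(np.c_[u,v].astype(np.float32));print(t,len(u),u.mean()+365,v.mean()+185,r[2])
    d=im.sum(2);v,u=np.nonzero(d<75);print('  dark',len(u),u.mean()+365,v.mean()+185)
E
```

```text
s0 122 377.59016393442624 196.54098360655738 81.8698959350586
  dark 0 nan nan
s4 100 377.76 196.28 82.87498474121094
  dark 0 nan nan
s10 84 377.92857142857144 195.86904761904762 71.56504821777344
  dark 0 nan nan<stdin>:5: RuntimeWarning: Mean of empty slice.
  ret = ret.dtype.type(ret / rcount)
```

>>> servo_tool:
  motion:
    - [[0.55,-0.05,-0.3,-0.2,-0.06],[0.55,0,-0.25,-0.5,0],[0.55,0,0,-0.6,0],[0.55,0,0,-0.6,0],[0.55,0,0,-0.6,0],[0.55,0,0,-0.6,0],[0.55,0,0,-0.6,0],[0.55,0,0,-0.4,0],[0.55,0,0,-0.3,0],[0.55,0,0,0,0],[0.55,0,0,0,0]]

```text
t: 31.85
eef_pos: [0.4247, -0.0725, 0.0356]
tool_rot: [0.0, 0.087, 0.996, 0.0]
contact_force: [0.7, 0.0, 0.6]
gripper_width: 0.547
grasp_force: 0.0
```

>>> servo_tool:
  motion:
    - [[0.5,0,0,-0.23,0],[0.4,0,0,0,0],[0.35,0,0,0,0],[0.1,0,0,0,0],[0.1,0,0,0,0],[0.1,0,0,0,0],[0.1,0,0,0,0]]
  newtons: 100

```text
t: 32.55
eef_pos: [0.4246, -0.0727, 0.0267]
tool_rot: [0.0, 0.087, 0.996, 0.0]
contact_force: [-1.5, 0.7, 6.2]
gripper_width: 0.205
grasp_force: 97.7
```

>>> servo_tool:
  motion:
    - [[0.1,0,0,0.3,0],[0.1,0,0,0.5,0],[0.1,0,0,0.7,0],[0.1,0,0,0.7,0],[0.1,0,0,0.6,0],[0.1,0,0,0,0],[0.21,0,0,0,0],[0.225,0,0,0,0],[0.235,0,0,0,0],[0.245,0,0,0,0],[0.253,0,0,0,0],[0.253,0,0,0,0]]

```text
t: 33.75
eef_pos: [0.4244, -0.0728, 0.1378]
tool_rot: [-0.0, 0.087, 0.996, -0.0]
contact_force: [-0.1, -0.1, -2.4]
gripper_width: 0.256
grasp_force: 36.6
```

>>> servo_tool:
  motion:
    - [[0.262,0,0,0,0],[0.27,0,0,0,0],[0.274,0,0,0,0],[0.274,0,0,0,0],[0.274,0,0,0,0],[0.274,0,0,0,0]]

```text
t: 34.35
eef_pos: [0.4245, -0.0727, 0.1381]
tool_rot: [0.0, 0.087, 0.996, 0.0]
contact_force: [0.1, -0.1, -2.2]
gripper_width: 0.273
grasp_force: 13.2
```

```bash
python3 -c "
from h import *
brass('s11',.35,.55,-.14,-.02)"
```

```text
82 [[0.4143, -0.0954, 0.059], [0.426, -0.0721, 0.0647], [0.4481, -0.0561, 0.0687]]
```

It's nearly hanging, so I'll slacken a touch more to let it settle.

>>> servo_tool:
  motion:
    - [[0.278,0,0,0,0],[0.278,0,0,0,0],[0.278,0,0,0,0],[0.278,0,0,0,0]]

```text
t: 34.8
eef_pos: [0.4245, -0.0727, 0.1381]
tool_rot: [0.0, 0.087, 0.996, 0.0]
contact_force: [0.0, 0.6, -3.2]
gripper_width: 0.274
grasp_force: 9.3
```

```bash
python3 -c "
from h import *
brass('s12',.35,.55,-.14,-.02)"
```

```text
79 [[0.4146, -0.0966, 0.0595], [0.4244, -0.0729, 0.0649], [0.4451, -0.0547, 0.0703]]
```

>>> servo_tool:
  motion:
    - [[0.24,0,0,0,0],[0.24,0,0,0,0],[0.24,0,0,0.4,0],[0.24,0,0,0.5,0],[0.24,0,0,0.5,0],[0.24,0,0,0.5,0],[0.24,0,0,0.5,0],[0.24,0,0.3,0,-0.6],[0.24,0,0.5,0,-0.6],[0.24,0,0.5,0,-0.6],[0.24,0,0.5,0,-0.6],[0.24,0,0.5,0,-0.6],[0.24,0,0.5,0,-0.6],[0.24,0,0.5,0,-0.6],[0.24,0,0.5,0,-0.6],[0.24,0,0.5,0,-0.6],[0.24,0,0.5,0,-0.6],[0.24,0,0.5,0,-0.6],[0.24,0,0.5,0,-0.6],[0.24,0,0.5,0,-0.43]]

```text
t: 36.85
eef_pos: [0.4242, 0.1799, 0.234]
tool_rot: [-0.0, 0.52, 0.854, -0.0]
contact_force: [0.5, -1.1, -2.6]
gripper_width: 0.257
grasp_force: 47.9
```

>>> servo_tool:
  motion:
    - [[0.24,0,0.5,0,0],[0.24,0,0.5,0,0],[0.24,0,0.5,0,0],[0.24,0.1,0.5,0,0],[0.24,0.2,0.5,0,0],[0.24,0.2,0.5,0,0],[0.24,0.2,0.4,0,0],[0.24,0.1,0.4,0,0],[0.24,0.1,0.3,0,0],[0.24,0,0,0,0],[0.24,0,0,0,0],[0.24,0,0,0,0]]

```text
t: 38.05
eef_pos: [0.4604, 0.3422, 0.234]
tool_rot: [0.0, 0.519, 0.855, -0.0]
contact_force: [0.1, 0.7, -2.0]
gripper_width: 0.253
grasp_force: 47.9
```

>>> servo_tool:
  motion:
    - [[0.24,-0.02,0.17,-0.2,0],[0.24,0,0,-0.4,0],[0.24,0,0,-0.5,0],[0.24,0,0,-0.3,0],[0.24,0,0,-0.2,0],[0.26,0,0,0,0],[0.272,0,0,0,0],[0.272,0,0,0,0],[0.272,0,0,0,0]]

```text
t: 38.95
eef_pos: [0.4601, 0.3504, 0.1709]
tool_rot: [0.0, 0.518, 0.855, 0.001]
contact_force: [-0.1, 0.1, -3.2]
gripper_width: 0.273
grasp_force: 15.5
```

```bash
python3 - <<'E'
from h import *
grab('scene','s13');crop('s13',190,150,310,250,6,'s13c')
E
```

```text
(no output)
```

View pics/s13c.png

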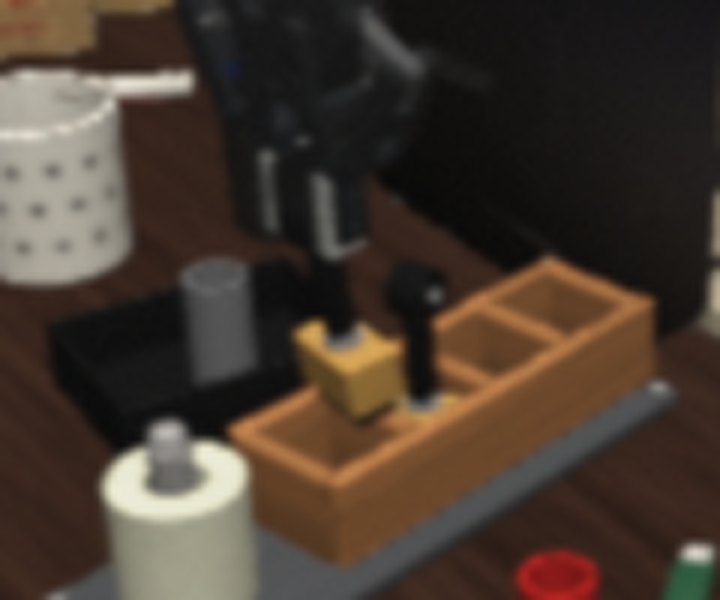

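The stamp hangs with a slight tilt toward the next pocket. I'll raise it a little, slacken more and jiggle it.

>>> servo_tool:
  motion:
    - [[0.272,0,0,0.4,0],[0.276,0,0,0,0],[0.28,0,0,0,0],[0.28,0,0,0,0],[0.282,0.05,-0.1,0,0],[0.282,-0.05,0.1,0,0],[0.282,0,0,0,0],[0.282,0,0,0,0],[0.282,0,0,0,0],[0.282,0,0,0,0]]

```text
t: 40.0
eef_pos: [0.4597, 0.3501, 0.1861]
tool_rot: [0.0, 0.518, 0.855, 0.0]
contact_force: [0.7, 0.4, -2.7]
gripper_width: 0.281
grasp_force: 6.2
```

```bash
python3 - <<'E'
from h import *
grab('scene','s14');crop('s14',190,150,310,250,6,'s14c')
E
```

```text
(no output)
```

View pics/s14c.png

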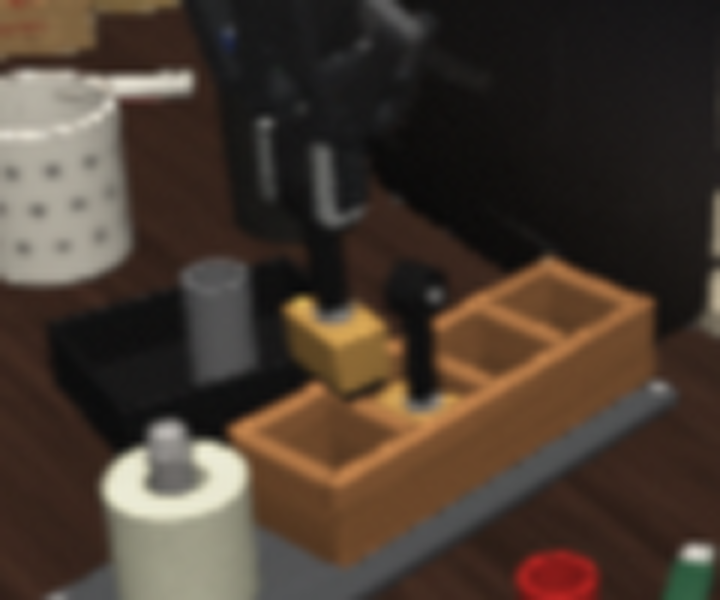

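It's now almost plumb, so I'll lower it.

>>> servo_tool:
  motion:
    - [[0.268,0,0,0,0],[0.268,0,-0.02,-0.2,0],[0.268,0,0,-0.25,0],[0.268,0,0,-0.25,0],[0.268,0,0,-0.25,0],[0.268,0,0,-0.25,0],[0.268,0,0,-0.2,0],[0.268,0,0,-0.2,0],[0.268,0,0,-0.1,0],[0.268,0,0,0,0],[0.268,0,0,0,0]]

```text
t: 41.15
eef_pos: [0.4605, 0.3496, 0.118]
tool_rot: [0.0, 0.518, 0.855, 0.001]
contact_force: [4.5, 3.9, -0.1]
gripper_width: 0.273
grasp_force: 22.7
```

>>> servo_tool:
  motion:
    - [[0.268,0.04,0.02,0,0],[0.268,0,0,-0.06,0],[0.268,0,0,0,0],[0.268,0,0,0,0]]

```text
t: 41.55
eef_pos: [0.461, 0.3498, 0.1153]
tool_rot: [-0.0, 0.518, 0.855, -0.0]
contact_force: [3.5, 0.8, -2.5]
gripper_width: 0.267
grasp_force: 22.5
```

>>> servo_tool:
  motion:
    - [[0.275,0,0,0,0],[0.285,0,0,0,0],[0.3,0,0,0,0],[0.32,0,0,0,0],[0.34,0,0,0,0],[0.4,0,0,0,0],[0.5,0,0,0,0],[0.55,0,0,0,0],[0.55,0,0,0.2,0],[0.55,0,0,0.4,0],[0.55,0,0,0.6,0],[0.55,0,0,0.6,0],[0.55,0,0,0.6,0],[0.55,-0.2,-0.6,0,0],[0.55,-0.2,-0.6,0,0],[0.55,0,-0.6,0,0],[0.55,0,-0.6,0,0],[0.55,0,-0.6,0,0],[0.55,0,-0.6,0,0],[0.55,0,0,0,0]]

```text
t: 43.55
eef_pos: [0.4455, 0.2025, 0.2123]
tool_rot: [0.0, 0.52, 0.854, -0.0]
contact_force: [-0.1, -0.1, 0.1]
gripper_width: 0.546
grasp_force: 0.0
```

>>> servo_tool:
  motion:
    - [[0.55,0,-0.6,0,0],[0.55,0,-0.6,0,0],[0.55,0,-0.6,0,0],[0.55,0,-0.6,0,0],[0.55,0,-0.6,0,0],[0.55,0,0,0,0]]

```text
t: 44.15
eef_pos: [0.4454, 0.0836, 0.2122]
tool_rot: [0.0, 0.52, 0.854, -0.0]
contact_force: [0.4, 1.0, 0.4]
gripper_width: 0.551
grasp_force: 0.0
```

```bash
python3 - <<'E'
from h import *
grab('scene','s15');grab('top','t15')
a=cv2.imread('pics/s15.png')[140:280,180:400]
b=cv2.imread('pics/t15.png')[135:245,190:410]
cv2.imwrite('pics/m15.png',np.vstack([cv2.resize(a,None,fx=2.4,fy=2.4,interpolation=2),cv2.resize(b,None,fx=2.4,fy=2.4,interpolation=2)]))
for t in('t15','s15'):
    zz=load(t);P=cloud(zz);X,Y,Z=P[...,0],P[...,1],P[...,2]
    box=lambda x,y,r:(abs(X-x)<r)&(abs(Y-y)<r)&(zz['d']>0)
    for n,m in(('A disc',box(.4825,.3045,.025)&(Z>.09)&(Z<.13)),('B disc',box(.4595,.349,.025)&(Z>.09)&(Z<.13)),('roll',box(.42,.426,.032)&(Z>.06)&(Z<.085))):
        print(t,n,m.sum(),np.median(P[m],0).round(4),np.percentile(P[m][:,2],95))
E
```

```text
t15 A disc 84 [0.4831 0.3025 0.1102] 0.11483729095954906
t15 B disc 84 [0.4583 0.3454 0.1103] 0.11546784121818846
t15 roll 330 [0.418  0.4243 0.0721] 0.07641559240985851
s15 A disc 95 [0.4765 0.3035 0.1076] 0.11616256859960235
s15 B disc 105 [0.4518 0.3471 0.1074] 0.1158363061000456
s15 roll 317 [0.4065 0.4278 0.0743] 0.08041003372503178
```

View pics/m15.png

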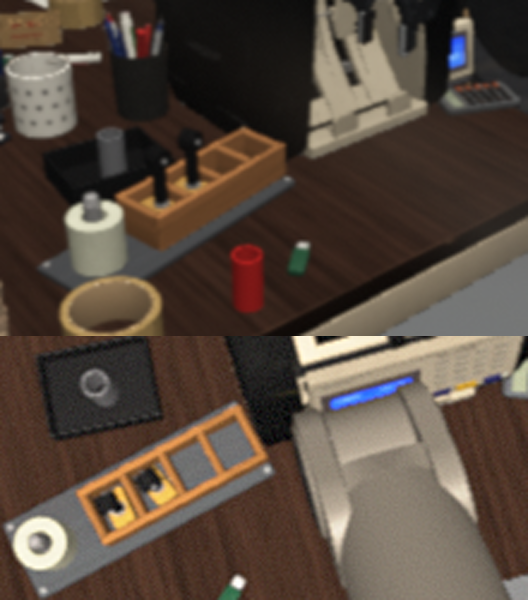

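Both stamps stand upright with their disc tops at about 0.115 m. The roll is seated with its top at about 0.074 m, the core is in the tray, and no third stamp is on the desk.

```bash
python3 -c "
from station import bot
print(bot.hand_in())"
```

```text
the job is handed in; nothing more can be done
None
```

I handed the job in at about 44 s: the core is in the black tray, the fresh roll is down on the spindle, and both stamps on the desk (there was no third) stand head down in their own pockets; the hand-in returned no verdict.

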